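# Lock the front deck board into a pottery display riser

### The job

Finish the low display riser on the pottery stall: take the loose pale board by its blue strip, angle its tongue down into the groove of the dark rear board, then lower it flat so that the joint locks and the board lies fully home on the riser with its ends flush. Work gently by feel, because the rear board is not always screwed down in the same place, never force the joint, and leave the mug, bowl and jar alone.

Things in the scene. Friction and masses are not known exactly. Their poses are not given: they have to be found in the camera images.
- riser: Fixed low brown wooden riser, 188 mm deep (x -58 to 130), 200 long (y), top at 60 mm. Origin on the table, mid-length. +x points level to the dark grooved rear board (200 long, 22 thick) lying on it. That is screwed through slots: its features sit d = 4 to 34 mm further along +x than the points seat, ridge and groove; no listed pose shows d. Pushes under 40 N do not move it.
- seat (a point): Riser point (-19, 0, 60) mm in the riser's frame, axes as the riser. The locked board's origin belongs d further along +x, on the riser's top (the lock has 2.5 mm of play in x); its 200 mm length (y) then ends flush with riser and rear board.
- ridge (a point): Riser point (5, 0, 60) mm in the riser's frame; the foot of the rear board's front face lies d further along +x. Counted from the real foot: lower lip x 0 to 38, its top at z 5; on its front end a ridge x 0 to 6.5, top at z 12, so the upright front face spans z 0 to 12. All runs the full 200 mm in y.
- groove (a point): Riser point (43, 0, 65) mm in the riser's frame; the groove's inner lower corner (lower lip's top meets the back wall) lies d further along +x. Above the real corner: an upper lip from z 9.5 to 17, reaching 9 mm towards -x from the back wall. Behind the wall the rear board is solid.
- board: Loose pale wooden board, 0.2 to 0.34 kg, flat on the table. Origin: middle of its underside, under the blue strip; x points to the tongue, z up. Length 200 mm (y). Along x (mm): z 0 to 22 solid from -48 to 20; notch in the underside from 20 to 32, 14.5 deep, for the ridge; heel from 32 to 45, z 5 to 22; tongue from 45 to 61, z 5 to 10.
- strip (a point): Middle of the top of the board's blue grip strip, at (0, 0, 52) mm in the board's frame. The strip is 16 mm wide (board x -8 to 8), 120 mm long (y) and stands 30 mm above the board's top (z 22 to 52).
- tongue (a point): Lower edge of the tongue's tip, mid-length, at (61, 0, 5) mm in the board's frame. It enters the groove only tilted tongue-down by 15 to 25 degrees (20 best): heel over the ridge, tongue under the upper lip. Turned flat about the tip, the ridge enters the notch and locks, if the tip is 0 to 2.5 mm short of the back wall. Over 40 N between board and riser or rear board breaks the joint.
- mug: Blue ceramic mug, 80 mm wide, 85 mm tall, standing on the table beyond the work; origin under its centre. Leave alone.
- bowl: Terracotta bowl, 100 mm wide, 50 mm tall, beyond the work; origin under its centre. Leave alone.
- jar: White jar with a lid, 72 mm wide, 90 mm tall, beyond the work; origin under its centre. Leave alone.
Mind the look-alikes: they are no part of the job. What is meant by the board is not turquoise, and is the smaller of those in its own colour.

How it is judged:
By the outcome, as a careful person would: the job done as asked, in the order asked, and still so for the second after the job is handed in, with the robot touching nothing.
It also fails if it takes over 59 s, if anything falls off the work surface, if the arm or the gripper's body presses on something with over 40 N, if the wrist force passes 120 N, or if a joint passes its speed limit or range.

### The arm

A 6-joint arm with a two-finger parallel gripper is mounted at the origin on the work surface. World frame = base frame: x ahead of the robot, y to its left, z up, the work surface at z = 0. Lengths are in m, angles in rad, forces in N, time in s.
With the tool pointing down it reaches from about 0.35 to 0.975 m from the base axis. Payload 4.9 kg.
Tool frame: the origin (TCP) lies between the finger pads; the fingertips stand 14 mm ahead of it and the grasp point (between the pads) lies 5 mm behind it (manip.finger_overhang is the distance from the TCP to the fingertips, in m); z points along the fingers, y is the line along which they close (so a half turn about z gives the same grasp; the last joint's range is limited). The gripper opens to 85 mm and grips with 20 to 120 N. Pads are 22 mm wide; open, the fingers measure 114 mm over their backs; the gripper's body (76 mm by 85 mm) begins 54 mm behind the grasp point. The pads swing forward as they close: fully open they stand 13 mm farther back than shut.
Start: joints at [-1.331, 0.053, 1.613, -0, 1.476, -0.119], TCP at [0.219, -0.585, 0.245] pointing down, gripper open.
Joint ranges: [-3.01, 3.01], [-1.01, 2.22], [0.06, 2.58], [-1.02, 4.17], [0.09, 2.62], [-3.14, 3.14]. Speed limits (rad/s): [2.57, 2.57, 3.14, 3.14, 3.14, 3.14].

### API

Orientations are given as a unit quaternion [w, x, y, z].
In Python, from plant import manip, grab_frame gives the robot as it stands.
- The arm moves only by the tool servo_tool, never from a script. Its argument "deltas" is a list that holds one entry, the list of rows, each a list of 5 numbers: the opening in per cent of the stroke, from 0 (shut) to 100 (fully open), then the shift along the world's x, y, z in m, then the turn about the world's z in degrees. A call has exactly 8 rows; each row shifts and turns the commanded pose from where the row before left it; what a row does not reach is not made up. A row lasts 1/10 s, in which the tool goes at most 50 mm and 8.59 degrees, less where a joint would pass 70% of its speed; a pose out of reach is approached as far as the arm can. A call is refused whole if a number of a shift passes 0.05 or a number of a turn 8.59, either way. A call with a gripper value outside its range is refused whole. The fingers move at their own pace and stop on an object; the grip force is fixed at half the most. Time passes only in rows, so rows that do not move let the fingers close, or fill a call up. It gives the time, the measured TCP pose, the force, the opening and the grip force at its end, in the units of the state.
- manip.state(): the state, without advancing time (a new reading comes with each control period).
- grab_frame(name): name is "side" or "top"; returns a dict with "pixels" (420x560x3 uint8, red, green, blue), "z_map" (420x560 float32, m along the optical axis (not along the pixel's ray), 0 where there is no reading), "fx", "fy", "cx", "cy" (pixels), "rvec" (rotation vector, rad) and "tvec" (3), from world to camera coordinates, as OpenCV has them. Camera axes: x right, y down, z forward; pixel columns grow to the right and rows downward; lengths in m; the calibration is good to about 2 mm. A picture is of the moment at which its call begins.
- manip.job_done(): hands the job in; it is judged then, once.
The state is a dict: "time": time; "joint_pos": joint angles; "joint_vel": joint speeds; "joint_efforts": joint torques, N m; "tool_pos": TCP position; "tool_rot": TCP orientation; "contact_force": force on the tool from outside, world axes, zero at the start; "ft_torque": the same for the moment, N m; "gripper_width": opening from 0.0 (shut) to 1.0 (fully open); "grasp_force": force on a finger pad.
Only numpy, scipy, OpenCV 4.12 (cv2) and the standard library are available. Lean on these libraries where they do the work, as an engineer would, in place of code of your own. Each camera call takes 0.05 s, during which the arm holds its last target. There are 200 camera calls.

## Working session

There is one attempt and no reset: what is moved stays moved. The work goes in short steps, Python scripts to look and compute and a tool call to move; the robot and the scene stay as the last step left them, time stands still between calls to the robot, and variables do not carry over. Pictures are saved under pics/ and viewed, at most 10 in all, crops included, and the job is handed in when it is done.

Besides the shell and the picture viewer there is one more tool, called after ">>>" by a JSON object that holds its "method" and its "body". servo_tool: Moves the arm, as the interface text tells. Its arguments: {"type":"object","properties":{"deltas":{"type":"array"}},"required":["deltas"]}

```bash
ls; mkdir -p pics; cat > h.py <<'E'
import numpy as np,cv2
from plant import manip,grab_frame
def cloud(f):
    R=cv2.Rodrigues(np.array(f["rvec"],float))[0];t=np.array(f["tvec"],float).ravel()
    z=f["z_map"].astype(float);v,u=np.mgrid[:z.shape[0],:z.shape[1]]
    P=np.stack([(u-f["cx"])/f["fx"]*z,(v-f["cy"])/f["fy"]*z,z],-1)
    W=(P-t)@R;W[z==0]=np.nan
    return W
def grab(n):
    f=grab_frame(n);np.savez(f"{n}.npz",W=cloud(f),p=f["pixels"]);return f
E
python3 - <<'E'
from h import *
print(manip.state()); print(dir(manip))
for n in("top","side"):
    f=grab(n);cv2.imwrite(f"pics/{n}0.png",f["pixels"][:,:,::-1]);print(n,f["fx"],f["rvec"],f["tvec"])
E
```

```text
pics
{'time': 0.0, 'joint_pos': array([-1.33100629e+00,  5.33619575e-02,  1.61431868e+00, -5.77064419e-06,
        1.47598539e+00, -1.18981371e-01]), 'joint_vel': array([ 1.10839284e-03,  7.78999587e-04, -5.39991940e-05,  1.23211288e-03,
        6.42132917e-04,  1.13118555e-03]), 'joint_efforts': array([ 1.37033072e-03, -3.93681979e+01, -3.70174384e+01, -1.79949925e-04,
        7.06215680e-03,  1.55248733e-05]), 'tool_pos': array([ 0.21931867, -0.58461389,  0.24404508]), 'tool_rot': array([-1.03462445e-03,  9.83952907e-01,  1.78425342e-01, -6.54492440e-05]), 'contact_force': array([ 0.81665094,  0.63293129, -0.51886753]), 'ft_torque': array([ 0.05211607, -0.01637919,  0.00622554]), 'grasp_force': 0.0, 'gripper_width': 0.9991542699371317}
['IKError', '__class__', '__delattr__', '__dict__', '__dir__', '__doc__', '__eq__', '__format__', '__ge__', '__getattribute__', '__getstate__', '__gt__', '__hash__', '__init__', '__init_subclass__', '__le__', '__lt__', '__module__', '__ne__', '__new__', '__reduce__', '__reduce_ex__', '__repr__', '__setattr__', '__sizeof__', '__str__', '__subclasshook__', '__weakref__', 'finger_overhang', 'job_done', 'state']
top 432.38244135875397 [ 2.15365361 -2.1565332   0.10186106] [-0.12586476  0.52386259  1.14303666]
side 401.74761282504124 [ 0.17099325 -2.81132695  1.26304229] [0.48538287 0.19683851 1.02509901]
```

View pics/top0.png

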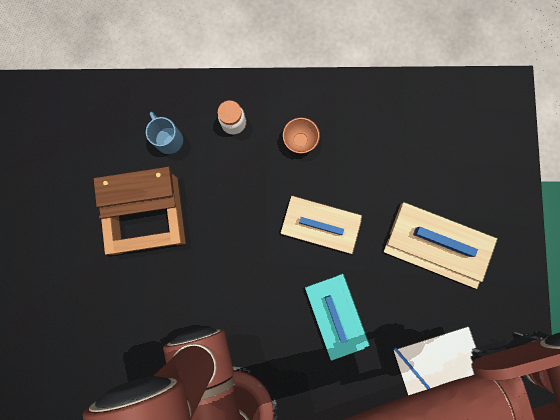

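View pics/side0.png

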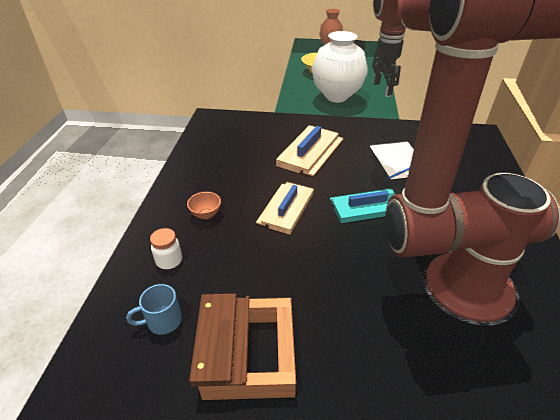

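```bash
python3 - <<'E'
from h import *
T=np.load("top.npz");S=np.load("side.npz")
a=cv2.resize(T["p"][180:270,265:375],None,fx=4,fy=4,interpolation=cv2.INTER_CUBIC)[:,:,::-1]
b=cv2.resize(S["p"][170:245,245:330],None,fx=4,fy=4,interpolation=cv2.INTER_CUBIC)[:,:,::-1]
c=np.zeros((360,800,3),np.uint8);c[:,:440]=a;c[:300,450:790]=b
cv2.imwrite("pics/crop.png",c)
W=T["W"]
def rect(m,n):
    p=W[m];p=p[~np.isnan(p[:,0])]
    r=cv2.minAreaRect((p[:,:2]*1000).astype(np.float32));print(n,len(p),np.round(r[0],1),np.round(r[1],1),round(r[2],1),"z",np.round(np.percentile(p[:,2],[5,50,95])*1000,1))
    print(np.round(cv2.boxPoints(r),0).tolist())
v,u=np.mgrid[:420,:560]
z=W[...,2]
box=(u>270)&(u<375)&(v>185)&(v<262)
rect(box&(z>.015)&(z<.028),"board top")
rect(box&(z>.045)&(z<.06),"strip")
rect(box&(z>.0045)&(z<.014),"tongue")
bx=(u>80)&(u<200)&(v>155)&(v<265)
rect(bx&(z>.05)&(z<.0635),"riser top")
rect(bx&(z>.078)&(z<.088),"rear top")
rect(bx&(z>.068)&(z<.075),"ridge")
for q in [(163,133),(231,115),(300,135)]: print(W[q[1],q[0]])
E
```

```text
board top 2216 [ 494.6 -235.8] [200.2 106.5] 74.0 z [17.7 21.2 24.9]
[[416.0, -317.0], [518.0, -347.0], [573.0, -154.0], [471.0, -125.0]]
strip 285 [ 489.9 -234. ] [118.9  16.3] 73.9 z [47.5 51.2 55. ]
[[466.0, -289.0], [481.0, -293.0], [514.0, -179.0], [499.0, -175.0]]
tongue 435 [ 498.  -240.4] [281.7 204.6] 90.0 z [ 4.8  8.7 12.4]
[[396.0, -381.0], [600.0, -381.0], [600.0, -100.0], [396.0, -100.0]]
riser top 1634 [522.6 251. ] [190.4 202.8] 8.9 z [55.2 59.9 63.1]
[[413.0, 336.0], [444.0, 136.0], [632.0, 166.0], [601.0, 366.0]]
rear top 2141 [590.2 260.9] [ 78.3 202. ] 8.6 z [78.7 81.8 85.2]
[[536.0, 355.0], [567.0, 155.0], [644.0, 167.0], [614.0, 367.0]]
ridge 229 [575.6 258.3] [106.7 199.4] 8.7 z [68.5 71.6 74.4]
[[508.0, 349.0], [538.0, 152.0], [643.0, 168.0], [613.0, 365.0]]
[0.75683259 0.20751374 0.00499263]
[0.77852805 0.00320582 0.08996913]
[ 7.50154084e-01 -1.80986624e-01  4.13466271e-04]
```

View pics/crop.png

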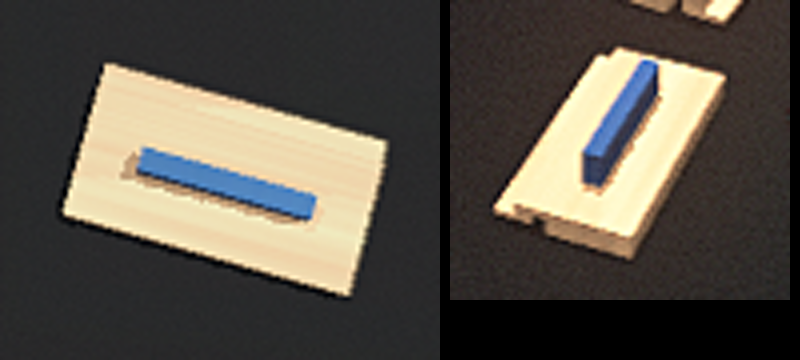

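Look-alikes: small pale board (321,224), large pale board (441,245), turquoise board (337,316). The crop confirms that the small pale one is wanted: its strip is blue and its tongue is on the far side, with board yaw about -16°. The riser's yaw is about +8.8° and d is about 31 mm. The moves have no tilt axis, so I'll approach first and see how the arm behaves at its reach limit.

>>> {"method": "servo_tool", "body": {"deltas": [[[70, 0.03, 0.038, 0, 6.7], [60, 0.03, 0.038, 0, 6.7], [60, 0.03, 0.038, 0, 6.7], [60, 0.03, 0.038, 0, 6.7], [60, 0.03, 0.038, 0, 6.7], [60, 0.03, 0.038, 0, 6.7], [60, 0.03, 0.038, 0, 6.7], [60, 0.03, 0.038, 0, 6.7]]]}}

```text
time: 0.9
tool_pos: [0.4601, -0.2793, 0.2449]
tool_rot: [-0.0, 0.796, 0.605, -0.0]
contact_force: [0.5, -0.7, -0.1]
gripper_width: 0.598
grasp_force: 0.0
```

>>> {"method": "servo_tool", "body": {"deltas": [[[60, -0.04, 0.019, 0, 0], [60, -0.04, 0.019, 0, 0], [60, -0.04, 0.019, 0, 0], [60, -0.04, 0.019, 0, 0], [60, -0.04, 0.019, 0, 0], [60, -0.04, 0.019, 0, 0], [60, -0.04, 0.019, 0, 0], [60, 0, 0, 0, 0]]]}}

```text
time: 1.7
tool_pos: [0.1994, -0.1654, 0.2454]
tool_rot: [-0.011, 0.799, 0.602, -0.002]
contact_force: [-0.3, 0.6, 1.0]
gripper_width: 0.601
grasp_force: 0.0
```

```bash
cat >> h.py <<'E'
from scipy.spatial.transform import Rotation as Ro
def st():
    s=manip.state();q=s["tool_rot"];M=Ro.from_quat([q[1],q[2],q[3],q[0]]).as_matrix()
    print("t",round(s["time"],2),"p",np.round(s["tool_pos"]*1000,1),"zax",np.round(M[:,2],3),"yaw_y",round(np.degrees(np.arctan2(M[1,1],M[0,1])),2),"F",np.round(s["contact_force"],1),"T",np.round(s["ft_torque"],2),"w",round(s["gripper_width"]*85,1),"g",round(s["grasp_force"],1),"q",np.round(s["joint_pos"],3))
    return s,M
E
python3 -c "
from h import *
st()"
```

```text
t 1.7 p [ 199.4 -165.4  245.4] zax [-0.017  0.015 -1.   ] yaw_y -16.01 F [-0.3  0.6  1. ] T [ 0.   -0.   -0.03] w 51.1 g 0.0 q [-0.977 -1.01   2.351 -0.006  1.823 -0.699]
```

>>> {"method": "servo_tool", "body": {"deltas": [[[60, -0.03, 0.025, 0, 0], [60, -0.03, 0.025, 0, 0], [60, 0, 0, 0, 0], [60, 0, 0, 0, 0], [60, 0, 0, 0, 0], [60, 0, 0, 0, 0], [60, 0, 0, 0, 0], [60, 0, 0, 0, 0]]]}}

```text
time: 2.5
tool_pos: [0.1907, -0.1569, 0.2525]
tool_rot: [-0.033, 0.797, 0.603, -0.008]
contact_force: [0.6, 0.5, 0.2]
gripper_width: 0.599
grasp_force: 0.0
```

```bash
python3 -c "
from h import *
st()"
```

```text
t 2.5 p [ 190.7 -156.9  252.5] zax [-0.052  0.042 -0.998] yaw_y -15.79 F [0.6 0.5 0.2] T [ 0.02  0.01 -0.02] w 50.9 g 0.0 q [-0.973 -1.01   2.34  -0.02   1.876 -0.701]
```

>>> {"method": "servo_tool", "body": {"deltas": [[[60, 0.04, -0.02, 0, 0], [60, 0.04, -0.02, 0, 0], [60, 0.04, -0.02, 0, 0], [60, 0, 0, 0, 0], [60, 0, 0, 0, 0], [60, 0, 0, 0, 0], [60, 0, 0, 0, 0], [60, 0, 0, 0, 0]]]}}

```text
time: 3.3
tool_pos: [0.3102, -0.2168, 0.2535]
tool_rot: [-0.031, 0.798, 0.602, -0.008]
contact_force: [-0.2, -0.1, -0.7]
gripper_width: 0.601
grasp_force: 0.0
```

```bash
python3 -c "
from h import *
st()"
```

```text
t 3.3 p [ 310.2 -216.8  253.5] zax [-0.05   0.04  -0.998] yaw_y -15.84 F [-0.2 -0.1 -0.7] T [-0.03 -0.   -0.  ] w 51.1 g 0.0 q [-0.802 -0.551  2.101 -0.008  1.656 -0.525]
```

>>> {"method": "servo_tool", "body": {"deltas": [[[60, 0.045, 0, 0, 3.2], [60, 0.045, 0, 0, 3.2], [60, 0.045, 0, 0, 3.2], [60, 0.045, 0, 0, 3.2], [60, 0.045, 0, 0, 3.2], [60, 0.045, 0, 0, 3.2], [60, 0.045, 0, 0, 3.2], [60, 0.045, 0, 0, 3.2]]]}}

```text
time: 4.1
tool_pos: [0.6721, -0.2169, 0.2538]
tool_rot: [-0.029, 0.643, 0.765, -0.015]
contact_force: [1.4, -0.1, 0.1]
gripper_width: 0.597
grasp_force: 0.0
```

>>> {"method": "servo_tool", "body": {"deltas": [[[60, 0.045, 0, 0, 0], [60, 0.045, 0, 0, 0], [60, 0.045, 0, 0, 0], [60, 0.045, -0.01, 0, 0], [60, 0.04, -0.009, 0, 0], [60, 0.04, -0.009, 0, 0], [60, 0, 0, 0, 0], [60, 0, 0, 0, 0]]]}}

```text
time: 4.9
tool_pos: [0.9247, -0.2442, 0.2493]
tool_rot: [-0.032, 0.644, 0.764, -0.016]
contact_force: [-0.1, -0.3, 0.1]
gripper_width: 0.597
grasp_force: 0.0
```

```bash
python3 -c "
from h import *
st()"
```

```text
t 4.9 p [ 924.7 -244.2  249.3] zax [-0.069  0.017 -0.997] yaw_y 9.79 F [-0.1 -0.3  0.1] T [ 0.   -0.04 -0.  ] w 50.8 g 0.0 q [-0.334  0.99   0.357 -0.006  1.865 -0.506]
```

>>> {"method": "servo_tool", "body": {"deltas": [[[60, 0.04, -0.01, 0, 0], [60, 0.04, -0.01, 0, 0], [60, 0.04, -0.01, 0, 0], [60, 0, 0, 0, 0], [60, 0, 0, 0, 0], [60, 0, 0, 0, 0], [60, 0, 0, 0, 0], [60, 0, 0, 0, 0]]]}}

```text
time: 5.7
tool_pos: [0.9695, -0.2543, 0.2372]
tool_rot: [-0.007, 0.644, 0.765, -0.004]
contact_force: [-0.1, -0.2, -0.5]
gripper_width: 0.601
grasp_force: 0.0
```

```bash
python3 -c "
from h import *
st()"
```

```text
t 5.7 p [ 969.5 -254.3  237.2] zax [-0.016  0.003 -1.   ] yaw_y 9.76 F [-0.1 -0.2 -0.5] T [-0.09 -0.04 -0.02] w 51.1 g 0.0 q [-0.33   1.187  0.057 -0.002  1.914 -0.501]
```

>>> {"method": "servo_tool", "body": {"deltas": [[[60, 0.015, -0.003, 0, 0], [60, 0, 0, 0, 0], [60, -0.04, 0, 0, -5.0], [60, -0.045, 0, 0, -5.0], [60, -0.045, 0, 0, -5.0], [60, -0.045, 0, 0, -5.0], [60, -0.045, 0, 0, -5.0], [60, -0.045, 0, 0, 0]]]}}

```text
time: 6.5
tool_pos: [0.7396, -0.2562, 0.2346]
tool_rot: [-0.004, 0.777, 0.63, -0.002]
contact_force: [0.1, -0.6, 1.1]
gripper_width: 0.6
grasp_force: 0.0
```

```bash
python3 -c "
from h import *
st()"
```

```text
t 6.5 p [ 739.6 -256.2  234.6] zax [-0.007  0.004 -1.   ] yaw_y -11.92 F [ 0.1 -0.6  1.1] T [-0.02 -0.02  0.03] w 51.0 g 0.0 q [-4.290e-01  4.280e-01  1.192e+00  1.000e-03  1.530e+00 -2.210e-01]
```

>>> {"method": "servo_tool", "body": {"deltas": [[[60, -0.042, 0.0037, -0.02, -1.0], [60, -0.042, 0.0037, -0.02, -1.0], [60, -0.042, 0.0037, -0.02, -1.0], [60, -0.042, 0.0037, -0.02, -1.0], [60, -0.042, 0.0037, -0.02, 0], [60, -0.0406, 0.0037, -0.02, 0], [60, 0, 0, 0, 0], [60, 0, 0, 0, 0]]]}}

```text
time: 7.3
tool_pos: [0.49, -0.2338, 0.1137]
tool_rot: [-0.005, 0.798, 0.603, -0.002]
contact_force: [-0.1, -0.4, 0.4]
gripper_width: 0.597
grasp_force: 0.0
```

```bash
python3 -c "
from h import *
st()"
```

```text
t 7.3 p [ 490.  -233.8  113.7] zax [-0.008  0.006 -1.   ] yaw_y -15.89 F [-0.1 -0.4  0.4] T [-0.02 -0.03 -0.01] w 50.8 g 0.0 q [-0.582 -0.017  1.912  0.     1.256 -0.305]
```

>>> {"method": "servo_tool", "body": {"deltas": [[[60, 0, 0, -0.022, -0.2], [60, 0, 0, -0.022, 0], [60, 0, 0, -0.0197, 0], [60, 0, 0, 0, 0], [5, 0, 0, 0, 0], [5, 0, 0, 0, 0], [5, 0, 0, 0, 0], [5, 0, 0, 0, 0]]]}}

```text
time: 8.1
tool_pos: [0.4926, -0.2351, 0.0532]
tool_rot: [-0.002, 0.799, 0.601, -0.001]
contact_force: [-0.3, 0.4, 6.2]
gripper_width: 0.168
grasp_force: 61.5
```

```bash
python3 -c "
from h import *
st()"
```

```text
t 8.1 p [ 492.6 -235.1   53.2] zax [-0.004  0.003 -1.   ] yaw_y -16.05 F [-0.3  0.4  6.2] T [ 0.01 -0.03 -0.  ] w 14.3 g 61.5 q [-0.582  0.07   1.937  0.     1.139 -0.302]
```

>>> {"method": "servo_tool", "body": {"deltas": [[[5, 0, 0, 0.03, 0], [5, 0, 0, 0.045, 0], [5, -0.03, 0.02, 0.03, 0], [5, -0.037, 0.025, 0.02, 0], [5, -0.037, 0.025, 0.02, 0], [5, -0.037, 0.025, 0.02, 0], [5, -0.037, 0.025, 0.02, 0], [5, -0.037, 0.025, 0.01, 0]]]}}

```text
time: 8.9
tool_pos: [0.275, -0.0884, 0.2474]
tool_rot: [-0.003, 0.799, 0.601, -0.001]
contact_force: [0.0, 0.0, -0.8]
gripper_width: 0.166
grasp_force: 60.5
```

>>> {"method": "servo_tool", "body": {"deltas": [[[5, -0.018, 0.015, 0, 0], [5, -0.03, 0.009, 0, 0], [5, -0.03, 0.009, 0, 0], [5, -0.03, 0.009, 0, 0], [5, -0.03, 0.009, 0, 0], [5, -0.03, 0.009, 0, 0], [5, -0.03, 0.009, 0, 0], [5, 0, 0, 0, 0]]]}}

```text
time: 9.7
tool_pos: [0.2247, -0.062, 0.2593]
tool_rot: [-0.047, 0.797, 0.601, -0.034]
contact_force: [0.2, 0.3, -1.4]
gripper_width: 0.163
grasp_force: 60.5
```

```bash
python3 -c "
from h import *
st()"
```

```text
t 9.7 p [224.7 -62.  259.3] zax [-0.112  0.034 -0.993] yaw_y -16.03 F [ 0.2  0.3 -1.4] T [-0.08 -0.1  -0.  ] w 13.8 g 60.5 q [-0.557 -1.01   2.331 -0.032  1.934 -0.287]
```

>>> {"method": "servo_tool", "body": {"deltas": [[[5, -0.035, 0.0095, 0, 0], [5, -0.035, 0.0095, 0, 0], [5, -0.035, 0.0095, 0, 0], [5, -0.035, 0.0095, 0, 0], [5, -0.035, 0.0095, 0, 0], [5, -0.035, 0.0095, 0, 0], [5, -0.035, 0.0095, 0, 0], [5, 0, 0, 0, 0]]]}}

```text
time: 10.5
tool_pos: [0.1849, -0.0545, 0.2815]
tool_rot: [-0.107, 0.792, 0.596, -0.079]
contact_force: [0.1, -0.5, -2.2]
gripper_width: 0.168
grasp_force: 60.5
```

```bash
python3 - <<'E'
from h import *
st()
f=grab("side");cv2.imwrite("pics/side1.png",f["pixels"][:,:,::-1])
E
```

```text
t 10.5 p [184.9 -54.5 281.5] zax [-0.253  0.075 -0.965] yaw_y -16.03 F [ 0.1 -0.5 -2.2] T [-0.1  -0.3  -0.08] w 14.3 g 60.5 q [-0.573 -1.01   2.307 -0.086  2.099 -0.327]
```

View pics/side1.png

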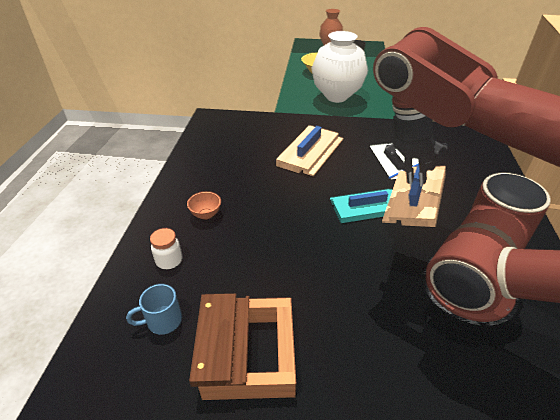

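The side view shows the board held by its strip at about (412,192), tilted tongue-down. The tool tilt is now 15.3°, so I'll add about 5°.

>>> {"method": "servo_tool", "body": {"deltas": [[[5, -0.035, 0.0095, 0, 0], [5, -0.035, 0.0095, 0, 0], [5, -0.035, 0.0095, 0, 0], [5, -0.035, 0.0095, 0, 0], [5, 0, 0, 0, 0], [5, 0.03, 0.02, 0, 2.0], [5, 0.04, 0.03, 0, 3.0], [5, 0.04, 0.03, 0, 3.0]]]}}

```text
time: 11.35
tool_pos: [0.2742, 0.0287, 0.2964]
tool_rot: [-0.131, 0.744, 0.646, -0.112]
contact_force: [0.6, -2.7, -1.4]
gripper_width: 0.17
grasp_force: 60.5
```

```bash
python3 - <<'E'
from h import *
st()
E
```

```text
t 11.35 p [274.2  28.7 296.4] zax [-0.335  0.05  -0.941] yaw_y -7.99 F [ 0.6 -2.7 -1.4] T [-0.12 -0.27  0.04] w 14.4 g 60.5 q [-0.163 -0.658  2.12  -0.005  2.025 -0.025]
```

>>> {"method": "servo_tool", "body": {"deltas": [[[5, 0.027, 0.0305, -0.017, 2.4], [5, 0.027, 0.0305, -0.017, 2.4], [5, 0.027, 0.0305, -0.017, 2.4], [5, 0.027, 0.0305, -0.017, 2.4], [5, 0.027, 0.0305, -0.017, 2.4], [5, 0.027, 0.0305, -0.017, 2.4], [5, 0.027, 0.0305, -0.017, 2.4], [5, 0, 0, 0, 0]]]}}

```text
time: 12.15
tool_pos: [0.4622, 0.2433, 0.1718]
tool_rot: [-0.116, 0.64, 0.748, -0.133]
contact_force: [-0.8, -1.9, -2.3]
gripper_width: 0.167
grasp_force: 60.5
```

```bash
python3 - <<'E'
from h import *
st()
c=np.zeros((560,800,3),np.uint8)
f=grab("top");c[:260,:400]=cv2.resize(f["pixels"][150:280,70:270],None,fx=2,fy=2)[:,:,::-1]
f=grab("side");c[:560,400:]=cv2.resize(f["pixels"][140:420,180:380],None,fx=2,fy=2)[:,:,::-1]
cv2.imwrite("pics/hover.png",c)
E
```

```text
t 12.15 p [462.2 243.3 171.8] zax [-0.344 -0.051 -0.937] yaw_y 8.98 F [-0.8 -1.9 -2.3] T [ 0.04 -0.3  -0.02] w 14.2 g 60.5 q [0.313 0.089 1.729 0.057 1.675 0.152]
```

View pics/hover.png

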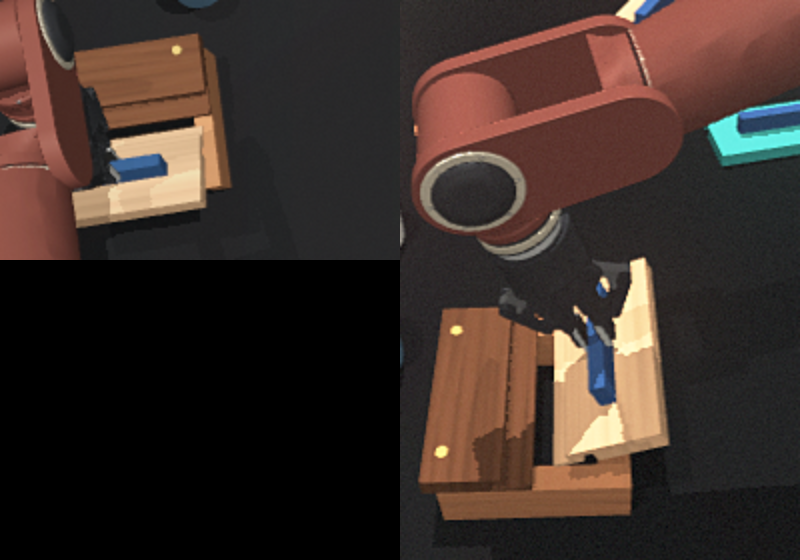

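```bash
cat > m.py <<'E'
from h import *
def rf(W,yaw=8.8,o=(.487,.2455)):
    a=np.radians(yaw);d=W-np.array([o[0],o[1],0]);return 1000*np.stack([d[...,0]*np.cos(a)+d[...,1]*np.sin(a),-d[...,0]*np.sin(a)+d[...,1]*np.cos(a),d[...,2]],-1)
def edge(v,u,hi):  # robust extreme of v in bins along u
    b=np.round(u/4);r=[(np.percentile(v[b==k],97 if hi else 3)) for k in np.unique(b) if (b==k).sum()>8]
    return round(float(np.median(r)),1),round(float(np.std(r)),1)
if __name__=="__main__":
  for n in("top","side"):
    D=np.load(n+".npz");P=rf(D["W"]);h=cv2.cvtColor(D["p"],cv2.COLOR_RGB2HSV);p=D["p"].astype(int)
    near=(abs(P[...,1])<130)&(P[...,0]>-110)&(P[...,0]<150)
    pale=near&(P[...,2]>88)&(h[...,0]>12)&(h[...,0]<28)&(h[...,1]<150)&(h[...,2]>80)
    q=P[pale];A=np.c_[q[:,:2],np.ones(len(q))]
    w=np.ones(len(q),bool)
    for _ in range(6):
        c=np.linalg.lstsq(A[w],q[w,2],rcond=None)[0];w=abs(A@c-q[:,2])<5
    q=q[w]
    print(n,len(q),"slope x %.2f deg y %.2f deg"%(np.degrees(np.arctan(c[0])),np.degrees(np.arctan(c[1]))),"z at TCP-foot c",np.round(c,3))
    print(" board y",edge(q[:,1],q[:,0],0),edge(q[:,1],q[:,0],1)," x",edge(q[:,0],q[:,1],0),edge(q[:,0],q[:,1],1))
    r=P[near&(abs(P[...,2]-82)<5)&(P[...,0]>60)]
    print(" rear y",edge(r[:,1],r[:,0],0),edge(r[:,1],r[:,0],1),"x",edge(r[:,0],r[:,1],0),edge(r[:,0],r[:,1],1), "yaw fit")
    # front edge of rear top: line fit
    b=np.round(r[:,1]/6);ks=[k for k in np.unique(b) if (b==k).sum()>10]
    xs=[np.percentile(r[b==k,0],3) for k in ks];print(" lip line slope deg %.2f"%np.degrees(np.arctan(np.polyfit(np.array(ks)*6,xs,1)[0])))
E
python3 m.py; python3 - <<'E'
from m import *
s,M=st();print(rf(s["tool_pos"]))
E
```

```text
top 493 slope x 13.34 deg y 4.70 deg z at TCP-foot c [2.37000e-01 8.20000e-02 1.65728e+02]
 board y (-94.0, 32.1) (49.1, 39.2)  x (-87.7, 9.7) (-48.7, 8.2)
 rear y (-96.1, 3.2) (54.7, 11.6) x (68.5, 9.7) (139.9, 1.4) yaw fit
 lip line slope deg 6.78
side 251 slope x 55.46 deg y -10.64 deg z at TCP-foot c [ 1.45300e+00 -1.88000e-01  2.37139e+02]
 board y (-35.4, 54.3) (98.0, 71.4)  x (-57.0, 1.8) (-36.4, 8.9)
 rear y (-93.8, 6.4) (95.3, 1.2) x (70.0, 3.8) (141.6, 1.6) yaw fit
 lip line slope deg -1.95
t 12.25 p [461.6 241.3 175.5] zax [-0.341 -0.05  -0.939] yaw_y 8.84 F [-0.3  0.1 -2.6] T [ 0.01 -0.3   0.01] w 14.0 g 60.5 q [0.31  0.08  1.732 0.056 1.678 0.152]
[-25.74915226  -0.25549096 175.45449491]
```

```bash
cat > b.py <<'E'
from m import *
def bf(P,t,th):
    d=P-t;c,s=np.cos(np.radians(th)),np.sin(np.radians(th))
    return np.stack([d[...,0]*c-d[...,2]*s,d[...,1],d[...,0]*s+d[...,2]*c+53.2],-1)
def board(n,t,th):
    D=np.load(n+".npz");P=rf(D["W"]);B=bf(P,t,th)
    k=(abs(B[...,2]-22)<9)&(abs(B[...,0]-5)<70)&(abs(B[...,1])<112)
    q=B[k];A=np.c_[q[:,:2],np.ones(len(q))];w=np.ones(len(q),bool)
    for _ in range(8):
        c=np.linalg.lstsq(A[w],q[w,2],rcond=None)[0];w=abs(A@c-q[:,2])<4
    q=q[w];print(n,len(q),"dpitch %.2f droll %.2f z0 %.1f"%(*np.degrees(np.arctan(c[:2])),c[2]))
    print(" y",edge(q[:,1],q[:,0],0),edge(q[:,1],q[:,0],1)," x",edge(q[:,0],q[:,1],0),edge(q[:,0],q[:,1],1))
    k=(abs(B[...,2]-52)<4)&(abs(B[...,0])<25)&(abs(B[...,1])<80)&(D["p"][...,2].astype(int)>D["p"][...,0]+40)
    q=B[k]
    if len(q)>10: print(" strip n",len(q),"x",np.percentile(q[:,0],[3,97]).round(1),"y",np.percentile(q[:,1],[2,98]).round(1),"z",np.median(q[:,2]).round(1))
if __name__=="__main__":
    s,M=st();t=rf(s["tool_pos"]);th=np.degrees(np.arccos(-M[2,2]))
    for n in("top","side"): board(n,t,th)
E
python3 b.py
```

```text
t 12.25 p [461.6 241.3 175.5] zax [-0.341 -0.05  -0.939] yaw_y 8.84 F [-0.3  0.1 -2.6] T [ 0.01 -0.3   0.01] w 14.0 g 60.5 q [0.31  0.08  1.732 0.056 1.678 0.152]
top 1485 dpitch -1.46 droll 0.09 z0 19.1
 y (-94.3, 1.8) (5.3, 45.0)  x (-46.0, 2.2) (42.2, 23.5)
 strip n 90 x [-6.8  8.8] y [-57.7  -2. ] z 49.5
side 2617 dpitch -1.41 droll -0.05 z0 22.7
 y (-37.6, 44.3) (97.2, 1.2)  x (-46.2, 0.9) (41.6, 23.8)
 strip n 245 x [-6.9  7.5] y [-54.3  58.7] z 52.5
```

The hover view shows the board above the riser's front, with its tongue edge facing the ridge. Measured, the board is tilted about 21°, with no roll and 1.6 mm too far in +y. Next is the approach to the groove mouth.

>>> {"method": "servo_tool", "body": {"deltas": [[[5, 0.0078, 0.0009, -0.0068, 0], [5, 0.0078, 0.0009, -0.0068, 0], [5, 0.0078, 0.0009, -0.0068, 0], [5, 0.0078, 0.0009, -0.0068, 0], [5, 0.0078, 0.0009, -0.0068, 0], [5, 0.0037, 0.0005, -0.0032, 0], [5, 0.0037, 0.0005, -0.0032, 0], [5, 0, 0, 0, 0]]]}}

```text
time: 13.05
tool_pos: [0.5084, 0.2465, 0.1362]
tool_rot: [-0.114, 0.641, 0.747, -0.131]
contact_force: [0.2, 0.3, -2.1]
gripper_width: 0.161
grasp_force: 60.5
```

```bash
python3 - <<'E'
from b import *
s,M=st();t=rf(s["tool_pos"]);th=np.degrees(np.arccos(-M[2,2]));print(t,th)
for n in("side","top"): grab(n);board(n,t,th)
p=np.load("side.npz")["p"];cv2.imwrite("pics/ins.png",cv2.resize(p[270:410,185:325],None,fx=4,fy=4,interpolation=cv2.INTER_CUBIC)[:,:,::-1])
E
```

```text
t 13.05 p [508.4 246.5 136.2] zax [-0.338 -0.049 -0.94 ] yaw_y 8.79 F [ 0.2  0.3 -2.1] T [ 0.07 -0.3   0.03] w 13.7 g 60.5 q [0.295 0.217 1.648 0.052 1.621 0.136]
[ 21.34429479  -2.32018613 136.24156272] 19.992520818044444
side 2915 dpitch -1.56 droll 0.11 z0 24.1
 y (-28.6, 51.8) (96.5, 3.4)  x (-46.8, 1.1) (71.3, 41.6)
 strip n 239 x [-7.8  6.8] y [-57.8  58.3] z 54.0
top 1592 dpitch -1.60 droll 0.22 z0 22.2
 y (-95.9, 2.7) (10.3, 41.0)  x (-47.6, 1.7) (70.2, 34.7)
 strip n 134 x [-9.4  6.6] y [-59.3  -5.7] z 51.8
```

View pics/ins.png

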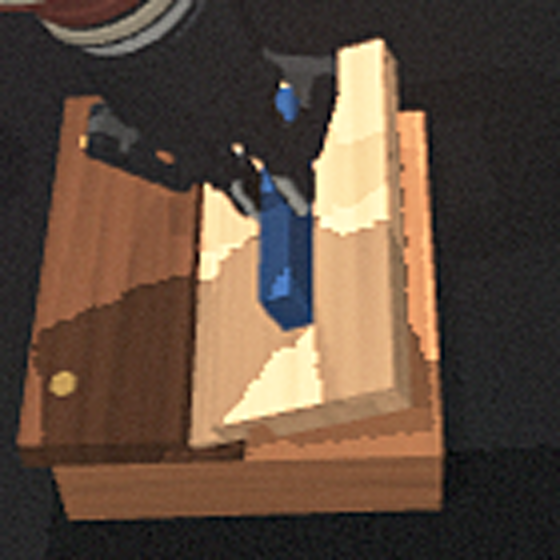

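>>> {"method": "servo_tool", "body": {"deltas": [[[5, 0, 0.0008, -0.001, 0], [5, 0, 0, -0.001, 0], [5, 0, 0, -0.0005, 0], [5, 0, 0, -0.0005, 0], [5, 0, 0, 0, 0], [5, 0, 0, 0, 0], [5, 0, 0, 0, 0], [5, 0, 0, 0, 0]]]}}

```text
time: 13.95
tool_pos: [0.5083, 0.2474, 0.1338]
tool_rot: [-0.114, 0.641, 0.748, -0.13]
contact_force: [0.3, 0.1, -2.7]
gripper_width: 0.17
grasp_force: 60.5
```

```bash
python3 - <<'E'
from b import *
s,M=st();print(rf(s["tool_pos"]))
E
```

```text
t 13.95 p [508.3 247.4 133.8] zax [-0.338 -0.048 -0.94 ] yaw_y 8.8 F [ 0.3  0.1 -2.7] T [ 0.06 -0.31 -0.04] w 14.4 g 60.5 q [0.296 0.22  1.649 0.052 1.617 0.137]
[ 21.36763135  -1.42848647 133.82686561]
```

>>> {"method": "servo_tool", "body": {"deltas": [[[5, 0, 0, -0.0005, 0], [5, 0, 0, -0.0005, 0], [5, 0, 0, -0.0004, 0], [5, 0, 0, 0, 0], [5, 0, 0, 0, 0], [5, 0, 0, 0, 0], [5, 0, 0, 0, 0], [5, 0, 0, 0, 0]]]}}

```text
time: 14.75
tool_pos: [0.5083, 0.2473, 0.1324]
tool_rot: [-0.114, 0.641, 0.748, -0.13]
contact_force: [-0.1, 0.4, -2.4]
gripper_width: 0.17
grasp_force: 60.5
```

```bash
python3 - <<'E'
from b import *
s,M=st();print(rf(s["tool_pos"]))
E
```

```text
t 14.75 p [508.3 247.3 132.4] zax [-0.338 -0.048 -0.94 ] yaw_y 8.8 F [-0.1  0.4 -2.4] T [ 0.09 -0.35 -0.04] w 14.5 g 60.5 q [0.296 0.221 1.65  0.052 1.614 0.137]
[ 21.35745282  -1.43710956 132.42897176]
```

>>> {"method": "servo_tool", "body": {"deltas": [[[5, 0, 0, -0.0004, 0], [5, 0, 0, -0.0004, 0], [5, 0, 0, -0.0004, 0], [5, 0, 0, 0, 0], [5, 0, 0, 0, 0], [5, 0, 0, 0, 0], [5, 0, 0, 0, 0], [5, 0, 0, 0, 0]]]}}

```text
time: 15.55
tool_pos: [0.5085, 0.2474, 0.1316]
tool_rot: [-0.114, 0.641, 0.748, -0.13]
contact_force: [-1.0, -0.6, 2.9]
gripper_width: 0.167
grasp_force: 61.1
```

```bash
python3 - <<'E'
from b import *
s,M=st();print(rf(s["tool_pos"]))
E
```

```text
t 15.55 p [508.5 247.4 131.6] zax [-0.337 -0.048 -0.94 ] yaw_y 8.8 F [-1.  -0.6  2.9] T [-0.05  0.1  -0.01] w 14.2 g 61.1 q [0.296 0.222 1.65  0.052 1.613 0.137]
[ 21.51057836  -1.41513775 131.63010225]
```

>>> {"method": "servo_tool", "body": {"deltas": [[[5, 0, 0, 0.0005, 0], [5, 0.001, 0.00015, 0, 0], [5, 0.0015, 0.00023, 0, 0], [5, 0.0015, 0.00023, 0, 0], [5, 0.0015, 0.00023, 0, 0], [5, 0.0015, 0.00023, 0, 0], [5, 0.001, 0.00015, 0, 0], [5, 0, 0, 0, 0]]]}}

```text
time: 16.35
tool_pos: [0.5166, 0.2485, 0.1315]
tool_rot: [-0.114, 0.641, 0.748, -0.13]
contact_force: [-1.1, 0.0, 1.1]
gripper_width: 0.167
grasp_force: 60.8
```

```bash
python3 - <<'E'
from b import *
s,M=st();print(rf(s["tool_pos"]))
E
```

```text
t 16.35 p [516.6 248.5 131.5] zax [-0.337 -0.048 -0.94 ] yaw_y 8.79 F [-1.1  0.   1.1] T [-0.05  0.03 -0.06] w 14.2 g 60.8 q [0.295 0.24  1.63  0.052 1.616 0.135]
[ 29.67534684  -1.51114776 131.4714181 ]
```

>>> {"method": "servo_tool", "body": {"deltas": [[[5, 0.0007, 0.0001, 0.0002, 0], [5, 0.0007, 0.0001, 0, 0], [5, 0.0006, 0.0001, 0, 0], [5, 0, 0, 0, 0], [5, 0, 0, 0, 0], [5, 0, 0, 0, 0], [5, 0, 0, 0, 0], [5, 0, 0, 0, 0]]]}}

```text
time: 17.15
tool_pos: [0.5183, 0.2489, 0.1318]
tool_rot: [-0.114, 0.641, 0.748, -0.13]
contact_force: [0.1, 0.3, -2.5]
gripper_width: 0.164
grasp_force: 60.5
```

```bash
python3 - <<'E'
from b import *
s,M=st();print(rf(s["tool_pos"]))
E
```

```text
t 17.15 p [518.3 248.9 131.8] zax [-0.338 -0.048 -0.94 ] yaw_y 8.8 F [ 0.1  0.3 -2.5] T [ 0.03 -0.26 -0.02] w 13.9 g 60.5 q [0.294 0.243 1.625 0.052 1.617 0.135]
[ 31.43189189  -1.45479076 131.8116135 ]
```

>>> {"method": "servo_tool", "body": {"deltas": [[[5, 0.0007, 0.0001, 0, 0], [5, 0.0007, 0.0001, 0, 0], [5, 0.0006, 0.0001, 0, 0], [5, 0, 0, 0, 0], [5, 0, 0, 0, 0], [5, 0, 0, 0, 0], [5, 0, 0, 0, 0], [5, 0, 0, 0, 0]]]}}

```text
time: 17.95
tool_pos: [0.5203, 0.2491, 0.1319]
tool_rot: [-0.114, 0.641, 0.748, -0.13]
contact_force: [-0.8, -0.3, -1.5]
gripper_width: 0.167
grasp_force: 60.5
```

```bash
python3 - <<'E'
from b import *
s,M=st();print(rf(s["tool_pos"]))
E
```

```text
t 17.95 p [520.3 249.1 131.9] zax [-0.338 -0.048 -0.94 ] yaw_y 8.8 F [-0.8 -0.3 -1.5] T [ 0.07 -0.28 -0.  ] w 14.2 g 60.5 q [0.294 0.248 1.62  0.051 1.618 0.134]
[ 33.48061013  -1.49050822 131.8972871 ]
```

>>> {"method": "servo_tool", "body": {"deltas": [[[5, 0.0005, 0.0001, 0, 0], [5, 0.0005, 0.0001, 0, 0], [5, 0.0005, 0.0001, 0, 0], [5, 0, 0, 0, 0], [5, 0, 0, 0, 0], [5, 0, 0, 0, 0], [5, 0, 0, 0, 0], [5, 0, 0, 0, 0]]]}}

```text
time: 18.75
tool_pos: [0.5211, 0.2494, 0.132]
tool_rot: [-0.115, 0.641, 0.747, -0.131]
contact_force: [-5.2, -0.2, 1.5]
gripper_width: 0.169
grasp_force: 60.8
```

```bash
python3 - <<'E'
from b import *
s,M=st();print(rf(s["tool_pos"]))
E
```

```text
t 18.75 p [521.1 249.4 132. ] zax [-0.34  -0.049 -0.939] yaw_y 8.8 F [-5.2 -0.2  1.5] T [-0.1   0.79 -0.12] w 14.4 g 60.8 q [0.294 0.251 1.617 0.052 1.621 0.134]
[ 34.33000595  -1.37174459 131.97615953]
```

>>> {"method": "servo_tool", "body": {"deltas": [[[16.9, 0, 0, 0, 0], [17.2, 0, 0, 0, 0], [17.5, -0.0008, -0.0001, -0.0008, 0], [17.7, -0.0008, -0.0001, -0.0009, 0], [17.9, -0.0008, -0.0001, -0.0009, 0], [18, -0.0006, -0.0001, -0.0008, 0], [18, 0, 0, 0, 0], [18, 0, 0, 0, 0]]]}}

```text
time: 19.55
tool_pos: [0.5193, 0.2493, 0.1302]
tool_rot: [-0.114, 0.641, 0.748, -0.13]
contact_force: [-5.8, -0.5, 6.0]
gripper_width: 0.179
grasp_force: 20.4
```

```bash
python3 - <<'E'
from b import *
s,M=st();t=rf(s["tool_pos"]);th=np.degrees(np.arccos(-M[2,2]));print(t,th)
for n in("side","top"): grab(n);board(n,t,th)
E
```

```text
t 19.55 p [519.3 249.3 130.2] zax [-0.336 -0.048 -0.94 ] yaw_y 8.82 F [-5.8 -0.5  6. ] T [-0.21  0.93 -0.05] w 15.2 g 20.4 q [0.294 0.247 1.624 0.052 1.614 0.134]
[ 32.52772006  -1.23234253 130.22818293] 19.87146287517719
side 3193 dpitch 0.49 droll -0.03 z0 24.8
 y (-25.7, 49.9) (96.7, 1.4)  x (-46.1, 1.1) (67.5, 39.5)
 strip n 228 x [-7.9  6.6] y [-56.8  58.4] z 54.4
top 1701 dpitch 0.26 droll 0.37 z0 22.8
 y (-96.4, 2.3) (6.0, 41.4)  x (-47.2, 1.3) (66.9, 33.4)
 strip n 140 x [-9.5  7.1] y [-60.   -4.7] z 52.1
```

>>> {"method": "servo_tool", "body": {"deltas": [[[18.3, 0, 0, 0, 0], [18.6, 0, 0, 0, 0], [18.9, 0, 0, 0, 0], [19.2, -0.0005, -0.0001, -0.0005, 0], [19.4, -0.0005, -0.0001, -0.0005, 0], [19.4, 0, 0, 0, 0], [19.4, 0, 0, 0, 0], [19.4, 0, 0, 0, 0]]]}}

```text
time: 20.45
tool_pos: [0.5178, 0.2491, 0.1284]
tool_rot: [-0.114, 0.641, 0.748, -0.13]
contact_force: [-5.8, -0.3, 4.7]
gripper_width: 0.192
grasp_force: 3.4
```

```bash
python3 - <<'E'
from b import *
s,M=st();t=rf(s["tool_pos"]);th=np.degrees(np.arccos(-M[2,2]));print(t,th)
for n in("side",): grab(n);board(n,t,th)
E
```

```text
t 20.45 p [517.8 249.1 128.4] zax [-0.338 -0.048 -0.94 ] yaw_y 8.83 F [-5.8 -0.3  4.7] T [-0.13  0.93 -0.03] w 16.3 g 3.4 q [0.295 0.246 1.628 0.052 1.612 0.134]
[ 30.95039746  -1.18587611 128.36432247] 19.951904112432917
side 3165 dpitch 2.06 droll -0.08 z0 25.1
 y (-25.1, 49.7) (96.4, 2.2)  x (-45.4, 1.2) (66.3, 37.6)
 strip n 200 x [-8.2  7.6] y [-58.1  58.1] z 54.5
```

>>> {"method": "servo_tool", "body": {"deltas": [[[19.7, -0.0005, -0.0001, -0.0003, 0], [20.0, -0.0006, -0.0001, -0.0005, 0], [20.3, -0.0006, -0.0001, -0.0005, 0], [20.6, -0.0006, -0.0001, -0.0005, 0], [20.9, -0.0006, -0.0001, -0.0005, 0], [21, -0.0006, -0.0001, -0.0005, 0], [21, 0, 0, 0, 0], [21, 0, 0, 0, 0]]]}}

```text
time: 21.3
tool_pos: [0.5143, 0.2484, 0.1245]
tool_rot: [-0.114, 0.641, 0.748, -0.13]
contact_force: [-2.8, 0.5, 1.9]
gripper_width: 0.204
grasp_force: 1.9
```

```bash
python3 - <<'E'
from b import *
s,M=st();t=rf(s["tool_pos"]);th=np.degrees(np.arccos(-M[2,2]));print(t,th)
for n in("side",): grab(n);board(n,t,th)
E
```

```text
t 21.3 p [514.3 248.4 124.5] zax [-0.338 -0.048 -0.94 ] yaw_y 8.81 F [-2.8  0.5  1.9] T [ 0.2   0.52 -0.05] w 17.4 g 1.9 q [0.295 0.243 1.639 0.052 1.604 0.135]
[ 27.45540848  -1.35824929 124.48629325] 19.933613623609272
side 2700 dpitch 5.07 droll 0.09 z0 25.4
 y (-24.8, 48.5) (96.4, 1.9)  x (-43.8, 1.1) (55.8, 33.1)
 strip n 184 x [-8.6  5.6] y [-56.8  58.6] z 54.8
```

>>> {"method": "servo_tool", "body": {"deltas": [[[21.4, -0.0007, -0.0001, -0.0007, 0], [21.8, -0.0007, -0.0001, -0.0007, 0], [22.2, -0.0007, -0.0001, -0.0007, 0], [22.5, -0.0007, -0.0001, -0.0007, 0], [22.8, -0.0007, -0.0001, -0.0007, 0], [23, -0.0007, -0.0001, -0.0007, 0], [23, 0, 0, 0, 0], [23, 0, 0, 0, 0]]]}}

```text
time: 22.15
tool_pos: [0.5101, 0.2475, 0.1204]
tool_rot: [-0.114, 0.641, 0.748, -0.13]
contact_force: [-0.1, -0.5, -1.0]
gripper_width: 0.226
grasp_force: 0.8
```

```bash
python3 - <<'E'
from b import *
s,M=st();t=rf(s["tool_pos"]);th=np.degrees(np.arccos(-M[2,2]));print(t,th)
for n in("side",): grab(n);board(n,t,th)
E
```

```text
t 22.15 p [510.1 247.5 120.4] zax [-0.338 -0.049 -0.94 ] yaw_y 8.79 F [-0.1 -0.5 -1. ] T [-0.08  0.03  0.01] w 19.2 g 0.8 q [0.296 0.238 1.652 0.052 1.596 0.135]
[ 23.15355322  -1.55556351 120.42699388] 19.94626231064864
side 2191 dpitch 11.49 droll -0.01 z0 23.2
 y (-31.3, 53.5) (96.8, 7.1)  x (-40.2, 1.2) (31.7, 24.1)
 strip n 233 x [-9.   4.8] y [-57.8  58.6] z 53.4
```

>>> {"method": "servo_tool", "body": {"deltas": [[[23.3, -0.0008, -0.0001, -0.0008, 0], [23.6, -0.0008, -0.0001, -0.0008, 0], [23.9, -0.0008, -0.0001, -0.0008, 0], [24.2, -0.0008, -0.0001, -0.0008, 0], [24.6, -0.0008, -0.0001, -0.0008, 0], [25, -0.0008, -0.0001, -0.0006, 0], [25, 0, 0, 0, 0], [25, 0, 0, 0, 0]]]}}

```text
time: 23.0
tool_pos: [0.5057, 0.2471, 0.1161]
tool_rot: [-0.114, 0.641, 0.748, -0.13]
contact_force: [-0.4, 0.2, -0.3]
gripper_width: 0.25
grasp_force: 0.0
```

```bash
python3 - <<'E'
from b import *
s,M=st();t=rf(s["tool_pos"]);th=np.degrees(np.arccos(-M[2,2]));print(t,th)
for n in("side",): grab(n);board(n,t,th)
E
```

```text
t 23.0 p [505.7 247.1 116.1] zax [-0.337 -0.048 -0.94 ] yaw_y 8.8 F [-0.4  0.2 -0.3] T [ 0.02 -0.1  -0.07] w 21.3 g 0.0 q [0.297 0.233 1.665 0.053 1.586 0.136]
[ 18.71984356  -1.25062544 116.14055329] 19.887448855709586
side 1063 dpitch 10.97 droll 1.38 z0 17.3
 y (0.3, 37.3) (97.7, 1.9)  x (-15.9, 2.2) (60.2, 3.6)
 strip n 178 x [-8.7  3.7] y [-58.1  57.9] z 50.0
```

```bash
cat > flat.py <<'E'
from m import *
def flat(n,thr=4):
    D=np.load(n+".npz");P=rf(D["W"]);p=D["p"].astype(int)
    k=(P[...,0]>-36)&(P[...,0]<60)&(abs(P[...,1])<96)&(P[...,2]>68)&(P[...,2]<100)&(p[...,0]>p[...,2]+15)&(p.sum(-1)>300)
    q=P[k];A=np.c_[q[:,:2],np.ones(len(q))];w=np.ones(len(q),bool)
    for _ in range(8):
        c=np.linalg.lstsq(A[w],q[w,2],rcond=None)[0];w=abs(A@c-q[:,2])<thr
    q=q[w];print(n,len(q),"pitch(tongue down) %.2f roll %.2f"%(-np.degrees(np.arctan(c[0])),np.degrees(np.arctan(c[1]))),"z@x12 %.1f"%(c[2]+12*c[0]),"x",edge(q[:,0],q[:,1],0),edge(q[:,0],q[:,1],1),"y",q[:,1].min().round(1),q[:,1].max().round(1))
E
python3 - <<'E'
from flat import *
for n in("side","top"):
    grab(n);flat(n)
p=np.load("side.npz")["p"];cv2.imwrite("pics/low.png",cv2.resize(p[270:410,185:325],None,fx=4,fy=4,interpolation=cv2.INTER_CUBIC)[:,:,::-1])
E
```

```text
side 2469 pitch(tongue down) 0.05 roll 0.03 z@x12 83.5 x (-30.0, 1.3) (56.0, 26.8) y -95.6 96.0
top 1363 pitch(tongue down) 0.28 roll 0.13 z@x12 81.6 x (-31.9, 1.4) (54.6, 27.0) y -95.9 61.3
```

View pics/low.png

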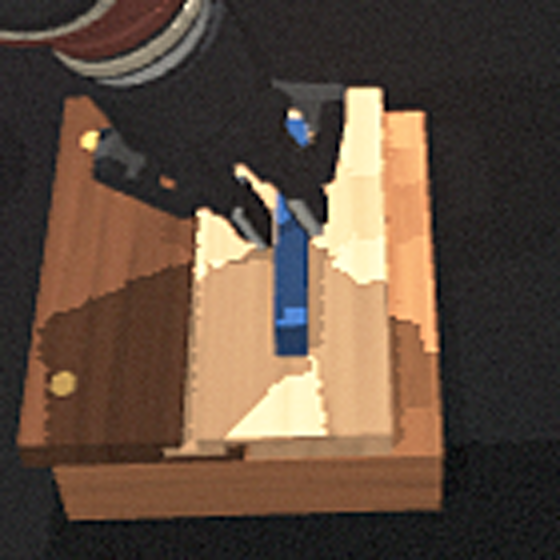

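The close view shows the board flat against the rear board, with its near end level at about row 450. I'll open and withdraw along the tool axis.

>>> {"method": "servo_tool", "body": {"deltas": [[[30, 0, 0, 0, 0], [36, 0, 0, 0, 0], [40, 0, 0, 0, 0], [40, 0.0017, 0.0002, 0.0047, 0], [40, 0.0051, 0.0007, 0.0141, 0], [40, 0.0068, 0.001, 0.0188, 0], [40, 0.0068, 0.001, 0.0188, 0], [40, 0.0068, 0.001, 0.0188, 0]]]}}

```text
time: 23.95
tool_pos: [0.5334, 0.2511, 0.1934]
tool_rot: [-0.114, 0.641, 0.748, -0.13]
contact_force: [0.7, -0.6, -0.4]
gripper_width: 0.401
grasp_force: 0.0
```

>>> {"method": "servo_tool", "body": {"deltas": [[[40, -0.03, -0.02, 0.03, 0], [40, -0.04, -0.03, 0, 0], [40, -0.04, -0.03, 0, 0], [40, -0.04, -0.03, 0, 0], [40, -0.02, -0.04, 0, 0], [40, 0, -0.04, 0, 0], [40, 0, -0.04, 0, 0], [40, 0, 0, 0, 0]]]}}

```text
time: 24.75
tool_pos: [0.3629, 0.018, 0.2228]
tool_rot: [-0.113, 0.644, 0.746, -0.13]
contact_force: [0.3, -0.0, -0.3]
gripper_width: 0.403
grasp_force: 0.0
```

```bash
python3 - <<'E'
from flat import *
st()
for n in("side","top"):
    grab(n);flat(n)
    D=np.load(n+".npz");P=rf(D["W"])
    for nm,x0,x1,zz in(("board",-30,30,82),("rear",80,120,82)):
        k=(P[...,0]>x0)&(P[...,0]<x1)&(abs(P[...,2]-zz)<5)&(abs(P[...,1])<115);q=P[k]
        print(n,nm,"y",edge(q[:,1],q[:,0],0),edge(q[:,1],q[:,0],1))
c=np.zeros((560,800,3),np.uint8)
p=np.load("top.npz")["p"];c[:480,:400]=cv2.resize(p[150:270,85:185],None,fx=4,fy=4)[:,:,::-1]
p=np.load("side.npz")["p"];c[:560,400:]=cv2.resize(p[270:410,205:305],None,fx=4,fy=4)[:,:,::-1]
cv2.imwrite("pics/end.png",c)
E
```

```text
t 24.75 p [362.9  18.  222.8] zax [-0.335 -0.048 -0.941] yaw_y 8.44 F [ 0.3 -0.  -0.3] T [ 0.02 -0.18  0.02] w 34.3 g 0.0 q [-0.097 -0.354  2.041 -0.082  1.791 -0.248]
side 3223 pitch(tongue down) -0.01 roll 0.01 z@x12 83.5 x (-29.5, 1.7) (57.1, 1.3) y -95.9 95.8
side board y (-96.4, 3.1) (95.3, 1.1)
side rear y (-93.4, 1.2) (94.7, 0.8)
top 1125 pitch(tongue down) 0.05 roll 0.03 z@x12 81.7 x (-31.0, 22.5) (56.1, 1.5) y -95.7 96.0
top board y (6.2, 30.7) (95.7, 1.6)
top rear y (-94.5, 2.7) (92.8, 1.8)
```

View pics/end.png

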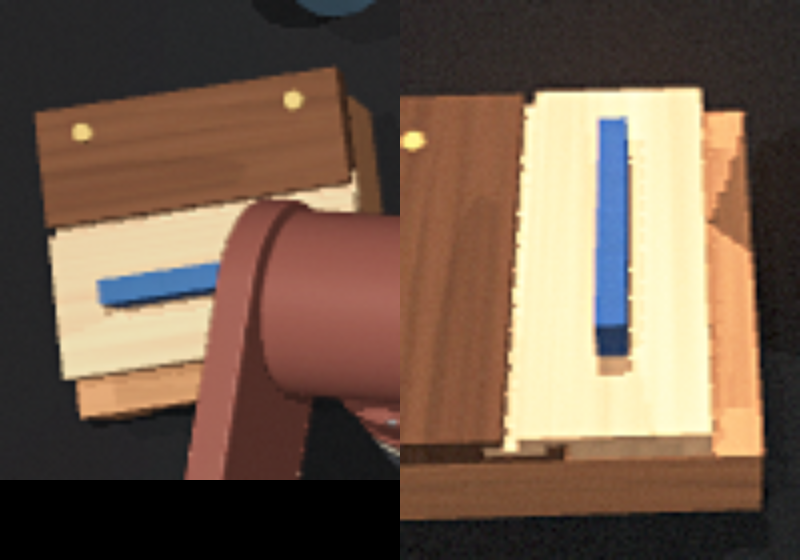

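```bash
python3 - <<'E'
from h import *
a=np.radians(8.8);ex=np.array([np.cos(a),np.sin(a),0]);ey=np.array([-np.sin(a),np.cos(a),0]);o=np.array([.487,.2455,0])
for n in("side","top"):
    f=grab_frame(n);g=cv2.GaussianBlur(f["pixels"].max(2),(0,0),.8).astype(np.float32)
    K=np.array([[f["fx"],0,f["cx"]],[0,f["fy"],f["cy"]],[0,0,1]])
    for nm,xs,z in(("rear",(85,95,105,115),82),("board",(-20,-10,10+15,35,45),82)):
        for sg in(-1,1):
            r=[]
            for x in xs:
                y=np.arange(85,112,.25)
                P=(o+ex*x/1e3)[None]+np.outer(sg*y/1e3,ey)+[0,0,z/1e3]
                u=cv2.projectPoints(P,np.array(f["rvec"]),np.array(f["tvec"]),K,None)[0].reshape(-1,2).astype(np.float32)
                v=cv2.remap(g,u[:,:1],u[:,1:],cv2.INTER_LINEAR).ravel();d=np.abs(np.gradient(v))
                i=d.argmax();s=slice(max(0,i-8),i+9);r.append((sg*(y[s]*d[s]).sum()/d[s].sum()).round(1))
            print(n,nm,sg,r)
E
```

```text
side rear -1 [np.float64(-102.5), np.float64(-104.0), np.float64(-103.2), np.float64(-103.8)]
side rear 1 [np.float64(106.5), np.float64(96.9), np.float64(96.8), np.float64(96.2)]
side board -1 [np.float64(-104.8), np.float64(-105.4), np.float64(-105.5), np.float64(-103.4), np.float64(-103.9)]
side board 1 [np.float64(96.4), np.float64(96.2), np.float64(96.3), np.float64(97.6), np.float64(96.9)]
top rear -1 [np.float64(-100.2), np.float64(-99.9), np.float64(-100.0), np.float64(-99.9)]
top rear 1 [np.float64(99.7), np.float64(98.8), np.float64(99.1), np.float64(99.4)]
top board -1 [np.float64(-86.0), np.float64(-95.0), np.float64(-104.4), np.float64(-110.9), np.float64(-102.9)]
top board 1 [np.float64(98.9), np.float64(98.2), np.float64(99.9), np.float64(99.6), np.float64(98.9)]
```

```bash
python3 -c "
from plant import manip
print(manip.job_done())"
```

```text
the job is handed in; nothing more can be done
None
```

I fitted the small pale board's tongue into the groove and lowered it flat. It measures level and fully down on the riser, with its ends flush to about 1 mm. I handed the job in at about 25 s, with light contact forces throughout (about 10 N at most) and the arm clear; the hand-in gave no verdict.

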